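Fit a scraper blade over the pin of its holder

ROBOT

A 6-joint arm with a two-finger parallel gripper is mounted at the origin on a cart in front of the work surface, level with it; the furniture and walls round the work are solid. World frame = base frame: x ahead of the robot, y to its left, z up, the work surface at z = 0. Lengths are in m, angles in rad, forces in N, time in s.
With the tool pointing down it reaches from about 0.25 to 0.775 m from the base axis. Payload 8.9 kg.
Tool frame: the origin (TCP) lies at the very end of the fingers, on their centre line; the grasp point (between the pads) lies 19 mm behind it; z points along the fingers, y is the line along which they close (so a half turn about z gives the same grasp; the last joint's range is limited). The gripper opens to 85 mm and grips with 20 to 120 N. Pads are 22 mm wide; open, the fingers measure 114 mm over their backs; the gripper's body (76 mm by 85 mm) begins 54 mm behind the grasp point. The pads swing forward as they close: fully open they stand 13 mm farther back than shut.
Start: joints at [-1.288, 0.291, -0.153, 1.127, 0, 1.431], TCP at [0.215, -0.479, 0.231] pointing down, gripper open.
Joint ranges: [-2.52, 2.52], [-0.91, 1.74], [-1.3, 1.37], [-1.96, 2.02], [-1.52, 1.47], [-3.14, 3.14]. Speed limits (rad/s): [2.22, 2.22, 2.79, 3.14, 3.14, 3.14].

INTERFACE

Orientations are given as a 3x3 rotation matrix whose columns are the frame's x, y, z axes.
In Python, from workcell import r, eyes gives the robot as it stands.
- The arm moves only by the shell command python3 -m crank 'ROWS' [OPENING] [FORCE]. ROWS is JSON, one flat list of numbers, 6 for each row, row after row: the shift along the tool's x, y, z normalised to -1 to 1, where 1 is 500 mm, then the turn, a rotation vector about the tool's x, y, z normalised to -1 to 1, where 1 is 45 degrees. In form: [x, y, z, ax, ay, az, x, y, z, ax, ay, az, ...]. A call has 1 to 12 rows; each row is the pose to reach, as a shift and turn from the pose commanded when the call began, along the tool's axes at that moment; what a row does not reach only later rows make up. A row lasts 1/12 s, in which the tool goes at most 41.7 mm and 7.16 degrees, less where a joint would pass 70% of its speed; a pose out of reach is approached as far as the arm can. A call with a number of a shift or a turn outside -1 to 1 is refused whole. A call with a gripper value outside its range is refused whole. OPENING is the gripper's target within -1 to 1 (fully open at 1, half-way at 0, shut at -1), set as the call begins (- or left out, the last holds). The fingers move at their own pace and stop on an object; FORCE is the grip in N (left out, the last holds). Time passes only in rows, so rows that repeat a pose let the fingers close. It gives the time, the measured TCP pose, the force, the opening and the grip force at its end, in the units of the state.
- r.sense(): the state, without advancing time (a new reading comes with each control period).
- eyes.capture(name): name is "side" or "top"; returns a dict with "image" (384x512x3 uint8, blue, green, red), "depth" (384x512 float32, m along the optical axis (not along the pixel's ray), 0 where there is no reading), "K" (3x3 intrinsics, pixels), "origin" and "rotation" of the camera in the world. Camera axes: x right, y up, looking along -z (the intrinsics and any distortion apply to the point x, -y, -z); pixel columns grow to the right and rows downward; lengths in m; the calibration is good to about 2 mm. A picture is of the moment at which its call begins.
- r.close_job(): hands the job in; it is judged then, once.
The state is a dict: "time_s": time; "q": joint angles; "dq": joint speeds; "effort": joint torques, N m; "ee_pos": TCP position; "orientation": TCP orientation; "wrist_force": force on the tool from outside, world axes, zero at the start; "moment": the same for the moment, N m; "width": opening from 0.0 (shut) to 1.0 (fully open); "gripper_force": force on a finger pad.
Only numpy, scipy, OpenCV 4.12 (cv2) and the standard library are available. Lean on these libraries where they do the work, as an engineer would, in place of code of your own. Each camera call takes 0.05 s, during which the arm holds its last target. There are 200 camera calls.

TASK

Fit the steel scraper blade into the blue holder: lay it flat and straight along the bed with its notch round the upright pin, and slide it fully home until the bottom of the notch rests on the pin; the pin may be set off-centre, so feel for it gently and never force the blade. Then swing the red clamp all the way across the blade, let go, and leave the things lying around where they are.

Things in the scene. Friction and masses are not known exactly. Their poses are not given: they have to be found in the camera images.
- blade: steel scraper blade, 130 (x) x 46 (y) x 6 mm, 0.2 kg, blue patch on top. Origin: centre of its underside. +x points to the notched end (x = 65 mm): a straight notch 11 mm wide, 15 mm deep, open at the end face, mid-width. The other end is bevelled. It starts flat on the rest block, overhanging it by about 7 mm at both long edges: grip it there, across its width.
- notch_root (a point): centre of the bottom of the blade's notch, at (50, 0, 3) mm in the blade's frame, same axes
- holder: fixed blade holder; origin: on the worktop under the bed's middle line; z up, x along the bed towards the pin. Blue plate x -80..80, y -44..66, top z = 10 mm, screw heads to 13 mm. Aluminium bed x -70..66, y -15..15, top z = 26 mm; the blade lies on it, overhanging it. Clamp post, 19 mm wide, at x = 26, y = 45 mm.
- slot_mid (a point): middle of the black cross slot in the bed, at (45, 0, 26) mm of the holder, same axes. In it stands the pin: steel, 8 mm in diameter, 9 mm high, at this x, but its y is anywhere from -9 to 9 mm, different each time and not reported; it stays firm under load. Blade home: notch open to +x, its bottom against the pin, 4 mm short of this point (holder x = 41 mm).
- clamp (a joint): angle of the red clamp arm about its upright pivot at x = 26, y = 45 mm of the holder. 0 = open (arm points 20 degrees left of the holder's +x), 1.92 rad = fully across the bed (points to holder -y), at a stop; closes clockwise from above. Starts at 0 to 0.3, stays where left (about 2 N at the stud). Arm 13 mm wide, underside 1.5 mm above a flat blade; a raised blade blocks it.
- clamp_stud (a point): top (z = 66.5 mm) of the round black stud on the clamp arm, 11 mm in diameter, 38 mm from the pivot; it stands 25 mm out of the arm's top face (z = 41 mm). Pinch or push it to swing the clamp
- rest_block: fixed white block, 32 mm (x) by 70 mm (y), 26 mm high, on which the blade lies at the start, lengthwise along the block's y; origin: underside centre
- black_marker: bystander: black marker, 16 x 136 x 17 mm, lying loose; origin: underside centre
- cup_stack: bystander: nested milky white oval cups, 64 x 80 x 46 mm, standing loose; origin: underside centre
- bowl_stack: bystander: nested white bowls, 68 x 67 x 54 mm, standing loose; origin: underside centre

How it is judged:
On the way, in this order (a step that is already met when the one before it is completed fails the run):
1. the blade lies flat on the bed with its notch home on the pin, the clamp still open (x of notch_root in the frame of holder between 0.0385 and 0.0425 m and y of notch_root in the frame of holder between -0.013 and 0.013 m and z of notch_root in the frame of holder between 0.027 and 0.0305 m and angle between the x axis of blade and the x axis of holder, either way round below 0.1 rad and angle between blade's own z axis and vertical below 0.05 rad and value of joint clamp below 0.6 rad), for 0.3 s.
2. the clamp is swung fully across the blade, which is still home (x of notch_root in the frame of holder between 0.0385 and 0.0425 m and y of notch_root in the frame of holder between -0.013 and 0.013 m and z of notch_root in the frame of holder between 0.027 and 0.0305 m and angle between the x axis of blade and the x axis of holder, either way round below 0.1 rad and angle between blade's own z axis and vertical below 0.05 rad and value of joint clamp above 1.72 rad), for 0.2 s.
At the end, for the whole second after the job is handed in: Blade at rest flat on the bed (height within 1.5 mm, tilt under 0.05 rad), straight along it (0.1 rad), notch bottom on the pin (notch_root at holder x 38.5 to 42.5 mm, y within 13 mm), clamp across it (joint over 1.72 rad) (all of step 2 and linear speed of blade below 0.01 m/s); the robot touches nothing.
It fails at once if the blade is forced against the holder, its pin or its clamp with more than 25 N (contact force between blade and holder above 25 N).
It fails at once if a black marker pen is pushed more than 20 mm from its place (distance of black_marker from where it was at the start of the episode above 0.02 m).
It fails at once if the stack of milky oval cups is pushed more than 20 mm from its place (distance of cup_stack from where it was at the start of the episode above 0.02 m).
It fails at once if the stack of white bowls is pushed more than 20 mm from its place (distance of bowl_stack from where it was at the start of the episode above 0.02 m).
It also fails if it takes over 72 s, if anything falls off the work surface, if the arm or the gripper's body presses on something with over 40 N, if the wrist force passes 120 N, or if a joint passes its speed limit or range.

## Working session

There is one attempt and no reset: what is moved stays moved. The work goes in short steps, Python scripts to look and compute and a shell command to move; the robot and the scene stay as the last step left them, time stands still between calls to the robot, and variables do not carry over. Pictures are saved under pics/ and viewed, at most 10 in all, crops included, and the job is handed in when it is done.

```bash
mkdir -p pics; ls
python3 - <<'E'
from workcell import r, eyes
import cv2,numpy as np
s=r.sense(); print(s)
for n in("top","side"):
    c=eyes.capture(n); cv2.imwrite(f"pics/{n}0.png",c["image"]); np.savez(f"{n}0.npz",**c)
    print(n,c["K"],c["origin"],c["rotation"],[k for k in c])
E
```

```text
pics
{'time_s': 0.0, 'q': array([-1.28829076e+00,  2.91269358e-01, -1.54114838e-01,  1.12666908e+00,
       -1.85608560e-07,  1.43152596e+00]), 'dq': array([-0.00106825,  0.00062844,  0.0014576 , -0.00112194,  0.00132243,
        0.00040786]), 'effort': array([ 2.09844834e-04, -5.37143183e+01,  3.31375766e+01,  1.59032259e-02,
        5.71613054e-05,  8.25490076e-06]), 'ee_pos': array([ 0.21482508, -0.47857707,  0.23074225]), 'orientation': array([[ 9.12363375e-01,  4.09381179e-01, -3.50568115e-04],
       [ 4.09381292e-01, -9.12362593e-01,  1.20706932e-03],
       [ 1.74306228e-04, -1.24480187e-03, -9.99999210e-01]]), 'wrist_force': array([-0.01198548,  0.34310092, -0.06559613]), 'moment': array([-0.02605069, -0.00462671,  0.03227354]), 'gripper_force': 0.0, 'width': 0.9993150717162906}
top [[478.90465836   0.         250.31539935]
 [  0.         478.90465836 190.4331758 ]
 [  0.           0.           1.        ]] [ 0.34687285 -0.03166413  1.49869864] [[-0.01067493  0.99452069 -0.10399345]
 [-0.99977839 -0.01250238 -0.01693675]
 [-0.01814411  0.1037896   0.99443376]] ['image', 'depth', 'K', 'origin', 'rotation']
side [[394.15273546   0.         246.37640988]
 [  0.         394.15273546 193.4132972 ]
 [  0.           0.           1.        ]] [0.33564524 1.02789367 0.51211975] [[-0.98849167  0.04281637 -0.14508955]
 [-0.15050779 -0.37485145  0.9147862 ]
 [-0.01521921  0.92609565  0.37698174]] ['image', 'depth', 'K', 'origin', 'rotation']
```

View pics/top0.png

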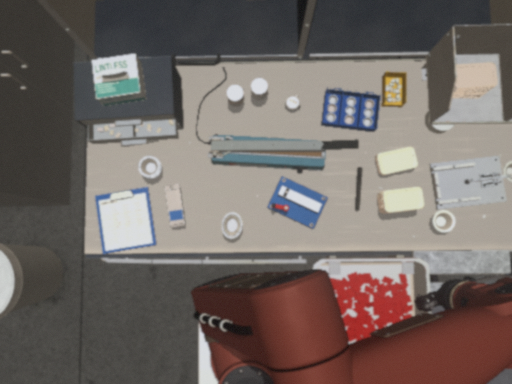

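View pics/side0.png

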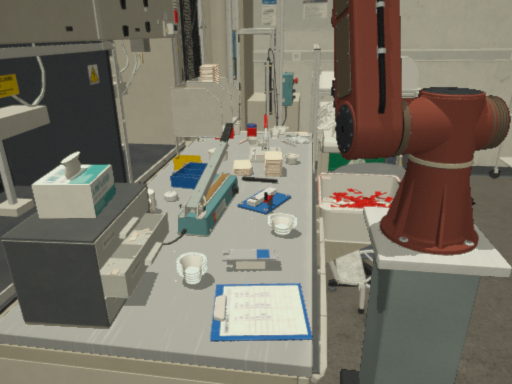

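The top view shows the holder near (298,202), with the red clamp stud around (280,208). The blade with its blue patch lies on the rest block near (175,205), the cups and bowls are at (232,225) and (150,167), and the marker is at (359,188). Next I'll zoom in and measure.

```bash
cat > h.py <<'E'
import numpy as np,cv2
def ray(c,u,v):
    K=c["K"]; d=np.array([(u-K[0,2])/K[0,0],-(v-K[1,2])/K[1,1],-1.]); return c["rotation"]@d
def plane(c,u,v,z):
    d=ray(c,u,v); o=c["origin"]; return o+d*(z-o[2])/d[2]
def pix(c,p):
    q=c["rotation"].T@(np.asarray(p)-c["origin"]); K=c["K"]
    return np.array([K[0,2]+K[0,0]*q[0]/-q[2],K[1,2]-K[1,1]*q[1]/-q[2]])
def two(c1,p1,c2,p2):
    A=np.c_[ray(c1,*p1),-ray(c2,*p2)]; t=np.linalg.lstsq(A,c2["origin"]-c1["origin"],rcond=None)[0]
    a=c1["origin"]+t[0]*A[:,0]; b=c2["origin"]-t[1]*A[:,1]; return (a+b)/2,np.linalg.norm(a-b)
E
python3 - <<'E'
import cv2,numpy as np
from h import *
t=np.load("top0.npz"); s=np.load("side0.npz")
a=cv2.resize(t["image"][170:240,155:235],None,fx=5,fy=5,interpolation=2)
b=cv2.resize(t["image"][170:240,260:335],None,fx=5,fy=5,interpolation=2)
e=cv2.resize(s["image"][180:275,200:300],None,fx=2.4,fy=2.4,interpolation=2)
W=np.zeros((590,780,3),np.uint8); W[:350,:400]=a; W[:350,400:775]=b; W[352:352+228,:240]=e; 
cv2.imwrite("pics/z0.png",W)
hsv=cv2.cvtColor(t["image"],cv2.COLOR_BGR2HSV)
m=cv2.inRange(hsv,(100,90,50),(130,255,255))
n,l,st,ce=cv2.connectedComponentsWithStats(m)
for i in range(1,n):
    if st[i,4]>40:
        pts=np.argwhere(l==i)[:,::-1].astype(np.float32); print(st[i],ce[i],cv2.minAreaRect(pts))
d=t["depth"]
for u,v in[(175,190),(175,205),(175,216),(298,202),(290,190),(310,215)]: print(u,v,d[v,u],plane(t,u,v,.03))
E
```

```text
[323  92  56  38 945] [350.3015873  110.45608466] ((350.1341857910156, 109.79269409179688), (53.22800064086914, 34.01291275024414), 6.34019136428833)
[270 179  55  47 906] [297.61479029 203.25386313] ((297.0487976074219, 202.0609588623047), (49.86792755126953, 33.454811096191406), 24.775142669677734)
[132 188  23  57 135] [146.18518519 207.57777778] ((148.47555541992188, 215.0370330810547), (58.2564697265625, 14.795013427734375), 70.27772521972656)
[ 96 194  14  28  77] [100.81818182 200.97402597] ((98.67269897460938, 205.45101928710938), (11.774513244628906, 28.79012107849121), 21.03750991821289)
[170 211  12   9  90] [175.66666667 214.76666667] ((175.5, 215.0), (8.0, 11.0), 90.0)
175 190 1.4778789 [0.50473872 0.22631568 0.03      ]
175 205 1.471981 [0.45823102 0.22605077 0.03      ]
175 216 1.4760386 [0.4243181 0.2258576 0.03     ]
298 202 1.471384 [ 0.46291356 -0.15270341  0.03      ]
290 190 1.4782304 [ 0.50026748 -0.12888713  0.03      ]
310 215 1.489847 [ 0.42257269 -0.18852986  0.03      ]
```

View pics/z0.png

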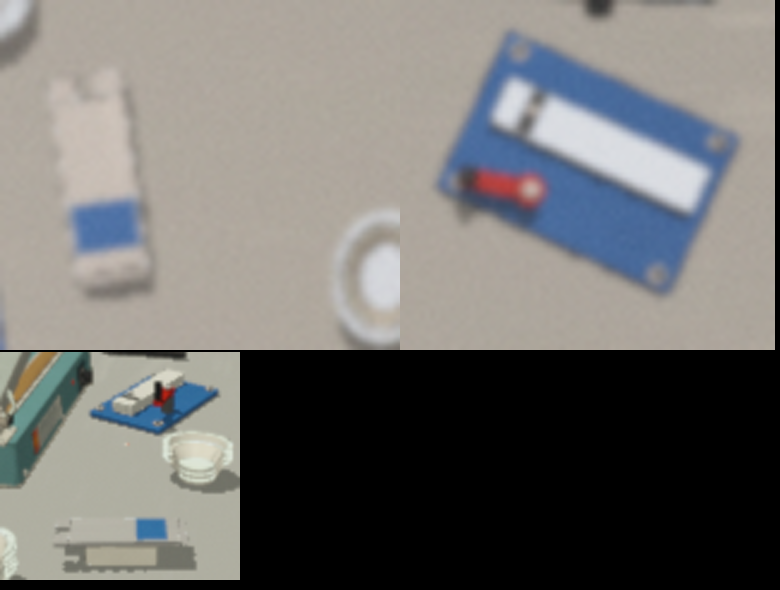

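The crop shows the blade with its notch at the top, pointing to world +x with a slight lean to +y. The holder's black slot is at image ≈(286.6,192.4), with a light pin splitting it near the middle. The clamp is open. Next I'll take metric measurements.

```bash
cat >> h.py <<'E'
def cloud(c):
    v,u=np.mgrid[0:384,0:512]; K=c["K"]; d=c["depth"]
    p=np.stack([(u-K[0,2])/K[0,0]*d,-(v-K[1,2])/K[1,1]*d,-d],-1)
    return p@c["rotation"].T+c["origin"]
E
python3 - <<'E'
import cv2,numpy as np
from h import *
t=np.load("top0.npz"); s=np.load("side0.npz")
P=cloud(t); hsv=cv2.cvtColor(t["image"],cv2.COLOR_BGR2HSV); g=cv2.cvtColor(t["image"],cv2.COLOR_BGR2GRAY)
def rect(m,z,name):
    n,l,st,ce=cv2.connectedComponentsWithStats(m.astype(np.uint8)); i=1+np.argmax(st[1:,4])
    vu=np.argwhere(l==i); w=np.array([plane(t,u,v,z)[:2] for v,u in vu])
    (c,sz,a)=cv2.minAreaRect((w*1000).astype(np.float32)); ev=np.linalg.eigh(np.cov(w.T))[1][:,1]
    print(name,len(vu),"rect",c,sz,a,"centroid",w.mean(0)*1000,"axis",np.degrees(np.arctan2(ev[1],ev[0])))
for (u0,u1,v0,v1,nm) in[(160,190,180,232,"blade"),(265,332,178,230,"bed")]:
    M=np.zeros(g.shape,bool); M[v0:v1,u0:u1]=True
    z=P[...,2]; print(nm,"z pct",np.percentile(z[M],[2,20,50,80,98]))
    for th in(.018,.024): rect(M&(z>th),.032 if nm=="blade" else .026,nm+str(th))
    if nm=="bed":
        rect(M&(g>165)&(hsv[...,1]<60),.026,"bedwhite")
        m=cv2.inRange(hsv,(100,90,50),(130,255,255)); rect(M&(m>0),.010,"blue")
        rect(M&(((hsv[...,0]<8)|(hsv[...,0]>172))&(hsv[...,1]>120)),.041,"red")
m=cv2.inRange(hsv,(100,90,50),(130,255,255)); M=np.zeros(g.shape,bool); M[205:225,165:190]=1; rect(M&(m>0),.032,"patch")
print(g[180:208,280:304])
E
```

```text
blade z pct [-0.0068627  -0.00188949  0.00284618  0.03141398  0.0367863 ]
blade0.018 619 rect (457.41729736328125, 226.84979248046875) (129.84942626953125, 46.314884185791016) 8.539820671081543 centroid [455.93844655 226.67386826] axis -171.6680524262738
blade0.024 612 rect (457.41729736328125, 226.84979248046875) (129.84942626953125, 46.314884185791016) 8.539820671081543 centroid [456.33136445 226.74267775] axis -171.6596478487285
bed z pct [-0.0059109  -0.00090959  0.00576059  0.01367342  0.03890478]
bed0.018 437 rect (472.6500244140625, -159.8573455810547) (138.57264709472656, 30.81167984008789) 64.27764129638672 centroid [ 473.25750159 -159.05849155] axis 63.96233241359208
bed0.024 299 rect (472.85357666015625, -159.91978454589844) (138.56968688964844, 30.596633911132812) 64.61237335205078 centroid [ 474.21376854 -158.384022  ] axis 63.822232467543834
bedwhite 370 rect (411.3839416503906, -107.36653137207031) (113.24651336669922, 61.38834762573242) 89.2059555053711 centroid [400.02768055 -90.49691942] axis 74.77798476641743
blue 906 rect (464.64959716796875, -151.212890625) (154.
[... 2584 characters left out ...]
02 105 102 102 102 100  97  93  94  94 108 125 147 169 191 205 214
  218 218 220 219 221 220]
 [104 103 106 103  99 103 103 104  98  98  97  97  95 104 121 144 166 188
  204 212 217 220 219 220]
 [103 104 103 104 103 106 104 105 103 101 102  99 100  95  96 104 119 140
  164 186 200 209 216 217]
 [106 106 104 104 106 112 110 107 103 103 105 102 102 100  96  93  94  99
  118 135 160 182 196 209]
 [105 105 101 104 112 123 123 116 107 103 103 102 103 101 102 102  98  94
   91  95 111 132 153 175]
 [101 102 100 106 127 151 153 137 116 105 104 104 102 106 103 103 102  99
   95  86  91  93 108 126]
 [ 97 100  99 113 139 166 174 156 127 105 101 104 102 102 103 104 104 101
   99  96  96  96  95  97]]
```

Run:
```python
import cv2,numpy as np
from h import *
t=np.load("top0.npz")
g=cv2.cvtColor(t["image"],cv2.COLOR_BGR2GRAY).astype(np.float32)
# rectified view of bed-plane at 0.25mm, holder guess
O=np.array([474.,-157.]); a=np.radians(64.2); ex=np.array([np.cos(a),np.sin(a)]); ey=np.array([-ex[1],ex[0]])
H=lambda x,y,z: pix(t,np.r_[(O+x*ex+y*ey)/1000,z])
def samp(x,y,z=.026):
    X,Y=np.broadcast_arrays(x,y); uv=np.array([H(i,j,z) for i,j in zip(X.ravel(),Y.ravel())],np.float32).reshape(X.shape+(2,))
    return cv2.remap(g,uv[...,0],uv[...,1],cv2.INTER_CUBIC)
ys=np.arange(-25,25.1,.25)
def cross(p,c,th=160):
    s=np.flatnonzero(np.diff((p>th).astype(int))); return [round(float(c[i]+.25*(th-p[i])/(p[i+1]-p[i])),2) for i in s]
for x in(-60,-40,-20,0,20,30,55,60): print(x,cross(samp(np.full(ys.shape,x),ys)[:,0] if 0 else samp(np.full(ys.shape,float(x)),ys).ravel(),ys))
xs=np.arange(-85,85.1,.25)
for y in(-8,0,8): print("along",y,cross(samp(xs,np.full(xs.shape,float(y))).ravel(),xs))
yy=np.arange(-18,18.1,1.5)
for x in(39,41,43,45,47,49,51): print(x,samp(np.full(yy.shape,float(x)),yy).ravel().astype(int))
print(yy)
zz=np.arange(-14,14.1,1)
for x in(43,45,47): print("z35",x,samp(np.full(zz.shape,float(x)),zz,.035).ravel().astype(int))
# patch / blade side edges
print(O,ex)
```

```text
-60 [-15.7, 14.31]
-40 [-16.02, 14.25]
-20 [-15.58, 14.22]
0 [-15.8, 14.58]
20 [-15.97, 14.34]
30 [-15.58, 14.6]
55 [-15.58, 14.23]
60 [-15.84, 14.39]
along -8 [-81.11, -69.4, 41.43, 50.02, 67.29]
along 0 [-81.3, -69.33, 42.44, 49.1, 67.3, 84.62]
along 8 [-81.56, -69.32, 41.11, 50.84, 67.3, 84.05]
39 [122 139 153 170 178 184 187 189 195 196 200 196 196 195 196 194 190 191
 188 185 177 161 140 119 103]
41 [116 128 138 146 153 155 163 166 173 177 181 181 176 169 165 163 163 162
 159 155 154 147 132 114 100]
43 [110 115 123 125 130 130 135 143 154 165 166 163 155 146 137 129 126 125
 129 129 129 126 120 108  98]
45 [106 110 114 115 112 113 117 128 142 155 160 157 146 130 116 108 105 103
 106 110 116 116 111 101  96]
47 [108 113 116 118 117 116 119 128 142 155 159 156 145 131 119 109 106 105
 108 112 116 117 111 103  95]
49 [112 121 131 136 138 137 143 149 155 161 165 163 159 146 139 132 132 131
 130 130 130 129 118 107  98]
51 [120 133 146 159 166 170 171 174 179 180 183 180 177 172 168 165 161 162
 161 160 154 143 129 111 102]
[-18.  -16.5 -15.  -13.5 -12.  -10.5  -9.   -7.5  -6.   -4.5  -3.   -1.5
   0.    1.5   3.    4.5   6.    7.5   9.   10.5  12.   13.5  15.   16.5
  18. ]
z35 43 [123 125 127 130 131 131 135 140 146 153 163 166 166 166 162 156 149 144
 139 133 130 128 126 128 129 130 130 129 128]
z35 45 [114 115 114 112 113 114 116 124 132 141 150 157 160 159 155 147 136 125
 117 110 108 106 104 104 106 109 112 116 117]
z35 47 [116 117 117 117 115 116 119 123 132 141 150 157 159 158 153 145 136 127
 119 111 107 106 105 105 108 111 113 116 118]
[ 474. -157.] [0.4352311  0.90031877]
```

```bash
cat > go.py <<'E'
import sys,numpy as np
from workcell import r
from scipy.spatial.transform import Rotation as R
# targets: x y z(mm) yaw(deg, tool x) ; successive targets assume exact arrival
s=r.sense(); p=s["ee_pos"]; A=s["orientation"]
print("t",s["time_s"],"p",p*1000,"yaw",np.degrees(np.arctan2(A[1,0],A[0,0])),"F",s["wrist_force"].round(2),"w",s["width"],s["gripper_force"])
v=np.array(sys.argv[1:],float).reshape(-1,4)
for x,y,z,w in v:
    B=R.from_euler("z",w,degrees=True).as_matrix()@np.diag([1,-1,-1.])
    print((A.T@(np.array([x,y,z])/1000-p)/.5).round(4),(R.from_matrix(A.T@B).as_rotvec(degrees=True)/45).round(4)); p=np.array([x,y,z])/1000; A=B
E
python3 go.py 300 -230 231 65 400 30 231 106 457 227 231 147 457.2 226.8 120 188.45 457.2 226.8 16 188.45
```

```text
t 0.1 p [ 214.82685812 -478.63173196  230.80835867] yaw 24.164486823386433 F [-0.58 -0.48  0.49] w 0.99948694504805 0.0
[ 3.59e-01 -3.84e-01  1.00e-04] [-1.300e-03 -7.000e-04 -9.075e-01]
[ 0.5558 -0.0385  0.    ] [ 0.      0.     -0.9111]
[0.3473 0.2182 0.    ] [ 0.      0.     -0.9111]
[-6.00e-04 -1.00e-04  2.22e-01] [ 0.      0.     -0.9211]
[0.    0.    0.208] [0. 0. 0.]
```

```bash
python3 -m crank '[0.359,-0.384,0,0,0,-0.9075,0.359,-0.384,0,0,0,-0.9075,0.359,-0.384,0,0,0,-0.9075,0.359,-0.384,0,0,0,-0.9075,0.359,-0.384,0,0,0,-0.9075,0.359,-0.384,0,0,0,-0.9075,0.359,-0.384,0,0,0,-0.9075,0.359,-0.384,0,0,0,-0.9075]' 1
python3 -m crank '[0.556,-0.0385,0,0,0,-0.911,0.556,-0.0385,0,0,0,-0.911,0.556,-0.0385,0,0,0,-0.911,0.556,-0.0385,0,0,0,-0.911,0.556,-0.0385,0,0,0,-0.911,0.556,-0.0385,0,0,0,-0.911,0.556,-0.0385,0,0,0,-0.911,0.556,-0.0385,0,0,0,-0.911]'
python3 -m crank '[0.347,0.218,0,0,0,-0.911,0.347,0.218,0,0,0,-0.911,0.347,0.218,0,0,0,-0.911,0.347,0.218,0,0,0,-0.911,0.347,0.218,0,0,0,-0.911,0.347,0.218,0,0,0,-0.911,0.347,0.218,0,0,0,-0.911,0.347,0.218,0,0,0,-0.911]'
python3 -m crank '[0,0,0.222,0,0,-0.921,0,0,0.222,0,0,-0.921,0,0,0.222,0,0,-0.921,0,0,0.222,0,0,-0.921,0,0,0.222,0,0,-0.921,0,0,0.222,0,0,-0.921,0,0,0.222,0,0,-0.921,0,0,0.222,0,0,-0.921]'
python3 go.py 457.2 226.8 100 188.45 457.2 226.8 16 188.45
```

```text
time_s: 0.77
ee_pos: [0.3004, -0.2273, 0.2313]
orientation: [[0.419, 0.908, 0.0], [0.908, -0.419, 0.001], [0.001, -0.0, -1.0]]
wrist_force: [-0.4, -0.3, -0.5]
width: 1.0
gripper_force: 0.0
time_s: 1.43
ee_pos: [0.4018, 0.0331, 0.2312]
orientation: [[-0.28, 0.96, 0.001], [0.96, 0.28, 0.001], [0.001, 0.001, -1.0]]
wrist_force: [-1.1, -1.5, -0.3]
width: 0.998
gripper_force: 0.0
time_s: 2.1
ee_pos: [0.4572, 0.2256, 0.2308]
orientation: [[-0.837, 0.548, -0.001], [0.548, 0.837, -0.001], [0.0, -0.001, -1.0]]
wrist_force: [1.0, 0.1, 0.7]
width: 0.998
gripper_force: 0.0
time_s: 2.77
ee_pos: [0.4573, 0.2252, 0.1205]
orientation: [[-0.99, -0.139, 0.0], [-0.139, 0.99, -0.0], [-0.0, -0.0, -1.0]]
wrist_force: [0.1, 0.1, -0.0]
width: 0.999
gripper_force: 0.0
t 2.7667 p [457.34537306 225.22008802 120.50906469] yaw -171.98847957789846 F [ 0.13  0.14 -0.02] w 0.9992558122318282 0.0
[-0.0001  0.0032  0.041 ] [-0.0002  0.0002 -0.0097]
[0.    0.    0.168] [0. 0. 0.]
```

```bash
python3 -m crank '[0,0.0032,0.09,0,0,-0.0097,0,0.0032,0.17,0,0,-0.0097,0,0.0032,0.217,0,0,-0.0097,0,0.0032,0.217,0,0,-0.0097,0,0.0032,0.217,0,0,-0.0097]'
python3 -m crank '[0,0,0,0,0,0,0,0,0,0,0,0,0,0,0,0,0,0,0,0,0,0,0,0,0,0,0,0,0,0,0,0,0,0,0,0,0,0,0,0,0,0,0,0,0,0,0,0,0,0,0,0,0,0,0,0,0,0,0,0]' -1 40
python3 - <<'E'
from workcell import eyes
import cv2,numpy as np
from h import *
a=eyes.capture("side"); b=eyes.capture("top")
u,v=pix(a,[.457,.227,.03]).astype(int); A=cv2.resize(a["image"][v-50:v+40,u-70:u+70],None,fx=4,fy=4,interpolation=2)
u,v=pix(b,[.457,.227,.03]).astype(int); B=cv2.resize(b["image"][v-45:v+45,u-25:u+30],None,fx=4,fy=4,interpolation=2)
cv2.imwrite("pics/g1.png",np.hstack([A,B]))
E
python3 go.py
```

```text
time_s: 3.18
ee_pos: [0.4561, 0.2273, 0.0115]
orientation: [[-0.989, -0.15, -0.002], [-0.15, 0.989, -0.001], [0.002, -0.0, -1.0]]
wrist_force: [-0.2, -0.1, 0.2]
width: 1.0
gripper_force: 0.0
time_s: 4.02
ee_pos: [0.4582, 0.2287, 0.0136]
orientation: [[-0.988, -0.154, 0.003], [-0.154, 0.988, 0.001], [-0.003, 0.001, -1.0]]
wrist_force: [-1.2, -0.4, 9.9]
width: 0.53
gripper_force: 39.5
t 4.1167 p [458.17751071 228.66607679  13.64561328] yaw -171.14189024844717 F [-1.92 -0.38 10.71] w 0.5272947815148238 39.50373709201813
```

View pics/g1.png

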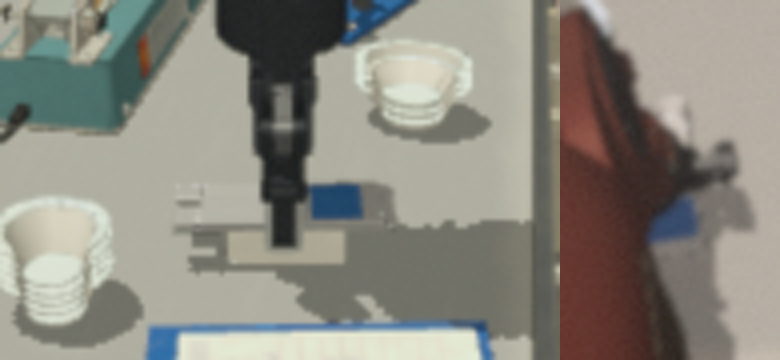

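The gripper holds the blade across its middle, clear of the bowls and cups. In the side crop the finger is at (283,220) and the notch end at (180,205). I'll lift it and carry it over.

```bash
python3 -m crank '[0,0,-0.05,0,0,0,0,0,-0.12,0,0,0,0,0,-0.2,0,0,0,0,0,-0.22,0,0,0,0,0,-0.22,0,0,0,0,0,-0.22,0,0,0]'
python3 go.py 460 20 120 216 462.85 -185.7 120 244.2 462.85 -185.7 50 244.2
```

```text
time_s: 4.62
ee_pos: [0.457, 0.2283, 0.122]
orientation: [[-0.988, -0.154, 0.001], [-0.154, 0.988, 0.0], [-0.001, 0.0, -1.0]]
wrist_force: [-0.5, 0.5, -3.9]
width: 0.518
gripper_force: 43.3
t 4.6167 p [457.02116801 228.25007867 122.00647324] yaw -171.13369208110615 F [-0.49  0.48 -3.9 ] w 0.5184778155376173 43.32271099090576
[ 0.0583 -0.4124  0.0039] [-1.00e-04  1.70e-03 -6.03e-01]
[ 0.2372 -0.3362  0.    ] [ 0.      0.     -0.6267]
[0.   0.   0.14] [0. 0. 0.]
```

```bash
python3 -m crank '[0.0583,-0.4124,0.004,0,0,-0.603,0.0583,-0.4124,0.004,0,0,-0.603,0.0583,-0.4124,0.004,0,0,-0.603,0.0583,-0.4124,0.004,0,0,-0.603,0.0583,-0.4124,0.004,0,0,-0.603,0.0583,-0.4124,0.004,0,0,-0.603,0.0583,-0.4124,0.004,0,0,-0.603]'
python3 -m crank '[0.237,-0.336,0,0,0,-0.627,0.237,-0.336,0,0,0,-0.627,0.237,-0.336,0,0,0,-0.627,0.237,-0.336,0,0,0,-0.627,0.237,-0.336,0,0,0,-0.627,0.237,-0.336,0,0,0,-0.627,0.237,-0.336,0,0,0,-0.627,0.237,-0.336,0,0,0,-0.627]'
python3 go.py 462.85 -185.7 50 244.2
```

```text
time_s: 5.2
ee_pos: [0.4585, 0.0163, 0.1179]
orientation: [[-0.811, -0.585, -0.003], [-0.585, 0.811, -0.001], [0.003, 0.001, -1.0]]
wrist_force: [-0.4, 0.7, -2.2]
width: 0.524
gripper_force: 43.4
time_s: 5.87
ee_pos: [0.4616, -0.1857, 0.1179]
orientation: [[-0.437, -0.899, -0.003], [-0.899, 0.437, 0.002], [-0.001, 0.003, -1.0]]
wrist_force: [0.1, 0.9, -3.6]
width: 0.526
gripper_force: 43.4
t 5.8667 p [ 461.57109625 -185.68466468  117.90451742] yaw -115.91503781267313 F [ 0.06  0.85 -3.61] w 0.5263404693976779 43.355315923690796
[-0.001  -0.0028  0.1358] [ 0.0043  0.0007 -0.0026]
```

```bash
python3 -m crank '[-0.001,-0.0028,0.06,0.004,0,-0.0026,-0.001,-0.0028,0.13,0.004,0,-0.0026,-0.001,-0.0028,0.19,0.004,0,-0.0026,-0.001,-0.0028,0.19,0.004,0,-0.0026,-0.001,-0.0028,0.19,0.004,0,-0.0026,-0.001,-0.0028,0.19,0.004,0,-0.0026]'
python3 - <<'E'
from workcell import eyes
import cv2,numpy as np
from h import *
a=eyes.capture("side"); b=eyes.capture("top"); np.savez("s2.npz",**a); np.savez("t2.npz",**b)
u,v=pix(a,[.475,-.14,.03]).astype(int); A=cv2.resize(a["image"][v-25:v+25,u-38:u+38],None,fx=8,fy=8,interpolation=2)
u,v=pix(b,[.475,-.14,.03]).astype(int); B=cv2.resize(b["image"][v-25:v+25,u-12:u+12],None,fx=8,fy=8,interpolation=2)
cv2.imwrite("pics/p1.png",np.hstack([A,B]))
E
python3 go.py 462.85 -185.7 14 244.2
```

```text
time_s: 6.37
ee_pos: [0.4647, -0.1852, 0.0256]
orientation: [[-0.432, -0.902, 0.003], [-0.902, 0.432, -0.001], [-0.0, -0.003, -1.0]]
wrist_force: [0.5, 0.1, -3.3]
width: 0.527
gripper_force: 43.4
t 6.4667 p [ 465.52874292 -186.02812542   26.47846498] yaw -115.6266404670294 F [ 0.59 -0.77 -2.28] w 0.5244581178503955 43.417593240737915
[0.0017 0.0053 0.0249] [-0.0073 -0.0001  0.0039]
```

View pics/p1.png

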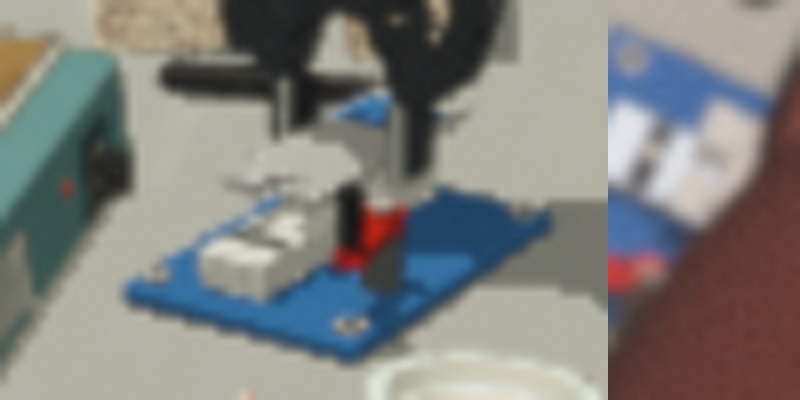

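The top crop shows both the notch mouth (≈(712,155)) and the pin in the slot (≈(655,150)), so the side-to-side offset can be measured there. I'll lower the blade to just above the bed and measure.

```bash
python3 -m crank '[0.0017,0.005,0.01,-0.007,0,0.004,0.0017,0.005,0.02,-0.007,0,0.004,0.0017,0.005,0.02,-0.007,0,0.004,0.0017,0.005,0.02,-0.007,0,0.004,0.0017,0.005,0.02,-0.007,0,0.004,0.0017,0.005,0.02,-0.007,0,0.004]'
cat > chk.py <<'E'
from workcell import eyes,r
import cv2,numpy as np,sys
from h import *
t=eyes.capture("top"); np.savez("t3.npz",**t); s=r.sense()
print(s["time_s"],s["ee_pos"]*1000,s["wrist_force"].round(1),s["orientation"][:,0])
g=cv2.cvtColor(t["image"],cv2.COLOR_BGR2GRAY).astype(np.float32); hue=cv2.cvtColor(t["image"],cv2.COLOR_BGR2HSV)[...,1].astype(np.float32)
O=np.array([475.07,-156.4]); a=np.radians(64.2); ex=np.array([np.cos(a),np.sin(a)]); ey=np.array([-ex[1],ex[0]])
d=s["ee_pos"][:2]*1000-O; print("tcp in holder",d@ex,d@ey)
zb=s["ee_pos"][2]+.0124+.006
def samp(im,x,y,z):
    uv=np.array([pix(t,np.r_[(O+i*ex+j*ey)/1000,z]) for i,j in zip(x,y)],np.float32)
    return cv2.remap(im,uv[None,:,0],uv[None,:,1],cv2.INTER_CUBIC)[0]
xr=np.arange(-10,70,1.); yr=np.arange(-36,36,1.)
# rectified at blade top plane, 6x
img=np.array([[0]*0]);uv=np.array([[pix(t,np.r_[(O+i*ex+j*ey)/1000,zb]) for i in np.arange(0,70,.25)] for j in np.arange(36,-36,-.25)],np.float32)
cv2.imwrite("rect.png",cv2.resize(cv2.remap(t["image"],uv[...,0],uv[...,1],cv2.INTER_CUBIC),None,fx=2,fy=2))
np.set_printoptions(linewidth=220)
yy=np.arange(-30,30.1,2)
print("y",yy.astype(int))
for x in np.arange(10,40,3): print("sat",x,samp(hue,np.full(yy.shape,x),yy,zb).astype(int))
yy=np.arange(-12,12.1,1)
print("y",yy.astype(int))
for x in np.arange(12,38,2): print("gray",x,samp(g,np.full(yy.shape,x),yy,zb).astype(int))
for x in(43,45,47): print("pin z35",x,samp(g,np.full(yy.shape,x),yy,.035).astype(int))
E
python3 chk.py
```

```text
time_s: 6.97
ee_pos: [0.4618, -0.1856, 0.0149]
orientation: [[-0.436, -0.9, -0.002], [-0.9, 0.436, 0.001], [0.0, 0.002, -1.0]]
wrist_force: [0.0, -1.0, -3.0]
width: 0.524
gripper_force: 43.4
7.0167 [ 461.78478072 -185.57232064   14.91490505] [ 0.2  0.4 -2.4] [-4.35874434e-01 -9.00007487e-01 -1.53622036e-05]
tcp in holder -32.046528467625116 -0.7357688796667468
y [-30 -28 -26 -24 -22 -20 -18 -16 -14 -12 -10  -8  -6  -4  -2   0   2   4   6   8  10  12  14  16  18  20  22  24  26  28  30]
sat 10 [ 85  59  22  11  20  23  25  25  25  25  25  26  26  26  27  30  35  40  51  54  61  72  81  90  89  95  98  98 102 105 107]
sat 13 [118  85  37   8   9  16  21  22  21  22  23  22  21  18  16  17  20  25  27  30  34  36  45  49  54  63  76  89  85  87  89]
sat 16 [125  93  47  15   4  15  21  21  21  21  20  17  13   8   6   7  10  14  19  23  25  27  29  29  29  25  27  30  43  53  51]
sat 19 [123  89  48  11  11  19  21  21  22  23  21  16   9   4   4   3   1   7  16  22  26  25  24  23  20  13  11  31  64  76  75]
sat 22 [121  91  45   9   8  22  23  24  23  22  21  15   7   6   6   5   2  
[... 1893 characters left out ...]
18 216 215 213 211 211 209 206]
gray 32 [201 208 211 212 214 213 213 214 218 221 223 225 225 225 224 223 222 221 220 220 219 217 217 215 209]
gray 34 [199 209 216 218 218 219 220 221 223 225 226 227 227 226 225 225 225 225 224 224 223 221 219 218 215]
gray 36 [194 203 211 215 216 217 219 219 219 220 222 222 223 224 223 222 222 221 221 222 223 222 219 214 210]
pin z35 43 [126 126 126 127 129 133 142 149 158 167 171 172 170 165 157 149 138 130 123 120 119 119 121 124 124]
pin z35 45 [121 118 116 117 120 124 132 141 152 161 167 169 166 158 149 137 127 117 111 108 106 105 106 110 114]
pin z35 47 [132 133 133 133 134 139 145 153 161 167 170 169 167 164 157 147 139 130 123 121 121 122 123 126 128]
```

View rect.png

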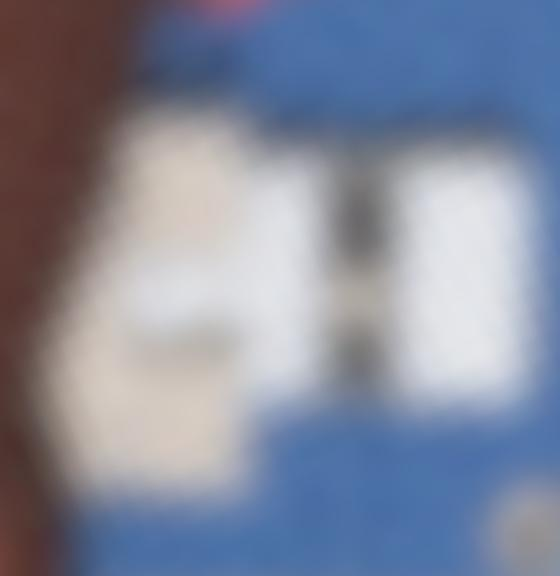

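```bash
python3 -m crank '[0,-0.0012,0.001,0,0,0,0,-0.0012,0.002,0,0,0,0,-0.0012,0.003,0,0,0,0,-0.0012,0.003,0,0,0,0,-0.0012,0.003,0,0,0,0,-0.0012,0.003,0,0,0]'
python3 chk.py | head -3
```

```text
time_s: 7.52
ee_pos: [0.4624, -0.1859, 0.0137]
orientation: [[-0.436, -0.9, -0.002], [-0.9, 0.436, 0.001], [0.0, 0.002, -1.0]]
wrist_force: [-1.2, 0.1, 5.2]
width: 0.524
gripper_force: 44.2
7.5667 [ 462.3863365  -185.84863864   13.67461801] [-1.9  0.7  5.8] [-4.35857233e-01 -9.00015816e-01  6.74189846e-05]
tcp in holder -32.033486967110164 -1.3976230355950836
y [-30 -28 -26 -24 -22 -20 -18 -16 -14 -12 -10  -8  -6  -4  -2   0   2   4   6   8  10  12  14  16  18  20  22  24  26  28  30]
```

```bash
python3 -m crank '[0,0,-0.001,0,0,0,0,0,-0.001,0,0,0,-0.002,0,-0.001,0,0,0,-0.004,0,-0.001,0,0,0,-0.006,0,-0.001,0,0,0,-0.008,0,-0.001,0,0,0,-0.01,0,-0.001,0,0,0,-0.012,0,-0.001,0,0,0,-0.014,0,-0.001,0,0,0,-0.014,0,-0.001,0,0,0,-0.014,0,-0.001,0,0,0]' - 30
python3 chk.py | head -2
python3 -m crank '[-0.001,0,0,0,0,0,-0.002,0,0,0,0,0,-0.003,0,0,0,0,0,-0.004,0,0,0,0,0,-0.005,0,0,0,0,0,-0.006,0,0,0,0,0,-0.006,0,0,0,0,0,-0.006,0,0,0,0,0]'
python3 chk.py | head -2
```

```text
time_s: 8.48
ee_pos: [0.4653, -0.1792, 0.0138]
orientation: [[-0.436, -0.9, -0.002], [-0.9, 0.436, 0.001], [-0.0, 0.002, -1.0]]
wrist_force: [-0.1, 0.1, -1.3]
width: 0.522
gripper_force: 43.5
8.5333 [ 465.30500785 -179.22788554   13.77460013] [ 0.3  0.3 -1.3] [-4.35641281e-01 -9.00120285e-01 -3.83099217e-04]
tcp in holder -24.80240213336559 -1.1437999855873198
time_s: 9.2
ee_pos: [0.4666, -0.1766, 0.0138]
orientation: [[-0.436, -0.9, -0.002], [-0.9, 0.436, 0.001], [-0.0, 0.002, -1.0]]
wrist_force: [-0.0, 0.7, -2.3]
width: 0.526
gripper_force: 43.5
9.25 [ 466.56172902 -176.62578853   13.7796086 ] [-0.3  1.  -2.8] [-4.35669627e-01 -9.00106631e-01 -1.68803776e-04]
tcp in holder -21.912721207579665 -1.142736101901935
```

```bash
python3 -m crank '[-0.001,0,0,0,0,0,-0.002,0,0,0,0,0,-0.002,0,0,0,0,0]'|grep -E "ee_pos|wrist"
python3 -m crank '[-0.001,0,0,0,0,0,-0.002,0,0,0,0,0,-0.002,0,0,0,0,0]'|grep -E "ee_pos|wrist"
```

```text
ee_pos: [0.467, -0.1758, 0.0138]
wrist_force: [-0.0, 0.4, -2.0]
ee_pos: [0.4674, -0.1749, 0.0138]
wrist_force: [0.1, 0.8, -2.6]
```

```bash
python3 chk.py
```

```text
9.8 [ 467.48521338 -174.87308696   13.787513  ] [-0.1  0.9 -1.5] [-4.35751468e-01 -9.00067027e-01 -6.72725856e-05]
tcp in holder -19.932801973197314 -1.211336178955447
y [-30 -28 -26 -24 -22 -20 -18 -16 -14 -12 -10  -8  -6  -4  -2   0   2   4   6   8  10  12  14  16  18  20  22  24  26  28  30]
sat 10 [110 107 109 110 108 108 111 111 110 109 110 111 109 109 113 114 114 115 112 112 114 115 116 115 113 116 117 115 118 117 114]
sat 13 [114 115 114 109 103 104 111 109 106 106 109 109 110 111 114 114 115 112 111 114 114 114 118 118 117 115 114 118 123 121 118]
sat 16 [119 118 111 106 100  98  93  90  90  92  94  98  97  99 106 108 109 109 113 114 110 111 115 112 109 110 112 116 118 118 120]
sat 19 [107 106 103  96  91  86  72  63  60  60  64  70  76  87  93 102 110 112 110 109 110 111 111 109 115 117 113 113 114 113 113]
sat 22 [ 64  49  42  42  50  50  40  35  34  35  34  36  43  47  53  59  74  86  89  99 103 107 108 108 110 109 107 107 110 111 110]
sat 25 [ 54  31  19  11  14  21  26  24  25  27  27  26  20  19  18  20  30  42  56  64  73  78  86  97 102 101  99 103 105 106 107]
sat 28
[... 1567 characters left out ...]
79 175 170 163 160 159 153 148]
gray 32 [196 192 188 186 186 189 194 201 208 214 217 218 217 213 208 205 202 198 195 193 189 184 181 177 171]
gray 34 [197 192 188 186 186 189 194 202 210 216 219 220 219 216 213 210 208 206 203 201 200 198 196 195 193]
gray 36 [197 191 186 183 182 184 189 196 202 210 214 215 215 214 211 207 205 204 204 204 204 203 201 200 201]
pin z35 43 [150 144 137 132 129 130 137 145 155 164 170 172 171 167 160 154 148 145 142 143 145 147 150 154 153]
pin z35 45 [134 130 125 123 123 126 132 140 150 159 166 168 166 159 151 141 133 127 124 123 123 124 127 131 135]
pin z35 47 [137 137 136 135 135 138 143 149 158 165 170 170 167 163 156 147 141 135 129 127 126 128 129 132 135]
```

View rect.png

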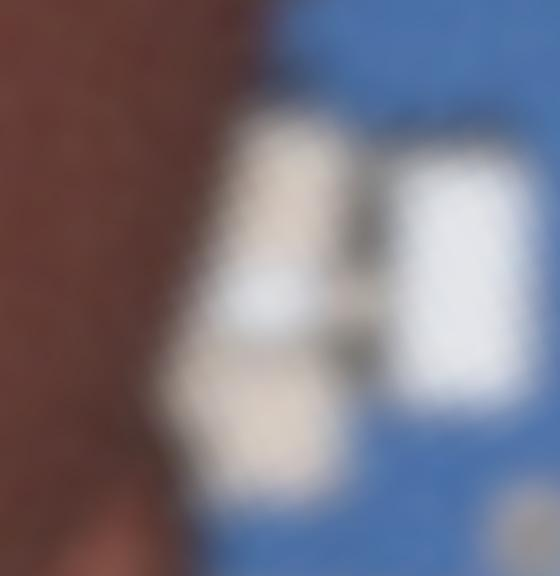

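The notch mouth (rect ≈(265,300)) lines up with the pin (≈(362,300)) and I feel no contact. I'll continue the slide gently.

```bash
python3 -m crank '[-0.001,0,0,0,0,0,-0.002,0,0,0,0,0,-0.003,0,0,0,0,0,-0.004,0,0,0,0,0,-0.004,0,0,0,0,0]'|grep -E "ee_pos|wrist"
python3 -m crank '[-0.001,0,0,0,0,0,-0.002,0,0,0,0,0,-0.003,0,0,0,0,0,-0.004,0,0,0,0,0,-0.004,0,0,0,0,0]'|grep -E "ee_pos|wrist"
python3 -m crank '[-0.001,0,0,0,0,0,-0.002,0,0,0,0,0,-0.003,0,0,0,0,0,-0.004,0,0,0,0,0,-0.004,0,0,0,0,0]'|grep -E "ee_pos|wrist"
python3 -m crank '[-0.001,0,0,0,0,0,-0.002,0,0,0,0,0,-0.003,0,0,0,0,0,-0.004,0,0,0,0,0,-0.004,0,0,0,0,0]'|grep -E "ee_pos|wrist"; python3 chk.py|head -2
```

```text
ee_pos: [0.4682, -0.173, 0.0138]
wrist_force: [-0.5, -0.5, -1.9]
ee_pos: [0.4691, -0.1712, 0.0138]
wrist_force: [-1.7, -0.7, -1.4]
ee_pos: [0.47, -0.1694, 0.0138]
wrist_force: [-3.3, 0.0, -1.1]
ee_pos: [0.4709, -0.1676, 0.0138]
wrist_force: [-2.9, 0.1, -1.7]
11.5167 [ 470.90261696 -167.55934308   13.76422648] [-2.4  0.2 -0.6] [-4.35693830e-01 -9.00094914e-01 -1.80533552e-04]
tcp in holder -11.860740748561419 -1.1049199811339538
```

```bash
python3 -m crank '[-0.001,0.001,0,0,0,0,-0.002,0.001,0,0,0,0,-0.003,0.001,0,0,0,0,-0.004,0.001,0,0,0,0,-0.004,0.001,0,0,0,0]'|grep -E "ee_pos|wrist"
python3 -m crank '[-0.001,0,0,0,0,0,-0.002,0,0,0,0,0,-0.002,0,0,0,0,0]'|grep -E "ee_pos|wrist"
python3 -m crank '[-0.001,0,0,0,0,0,-0.001,0,0,0,0,0]'|grep -E "ee_pos|wrist"; python3 chk.py|head -2
```

```text
ee_pos: [0.4716, -0.1657, 0.0139]
wrist_force: [-0.2, 0.8, -2.6]
ee_pos: [0.472, -0.1648, 0.0139]
wrist_force: [-0.3, 0.2, -2.7]
ee_pos: [0.4722, -0.1644, 0.0138]
wrist_force: [0.5, 0.4, -1.7]
12.4 [ 472.14158046 -164.37377856   13.84550109] [ 0.2 -0.4 -2.2] [-4.35769869e-01 -9.00058118e-01 -7.10761485e-05]
tcp in holder -8.453481775637385 -0.8339253254879151
```

```bash
for i in 1 2 3; do :; done; python3 -m crank '[-0.001,0,0,0,0,0,-0.001,0,0,0,0,0]'|grep -E "ee_pos|wrist"
python3 -m crank '[-0.001,0,0,0,0,0,-0.001,0,0,0,0,0]'|grep -E "ee_pos|wrist"
python3 -m crank '[-0.001,0,0,0,0,0,-0.001,0,0,0,0,0]'|grep -E "ee_pos|wrist"
```

```text
ee_pos: [0.4723, -0.1639, 0.0139]
wrist_force: [-0.2, -0.4, -2.5]
ee_pos: [0.4725, -0.1634, 0.0138]
wrist_force: [0.3, 0.2, -3.4]
ee_pos: [0.4727, -0.163, 0.0138]
wrist_force: [0.2, -0.2, -2.8]
```

```bash
python3 -m crank '[-0.001,0,0,0,0,0,-0.001,0,0,0,0,0]'|grep -E "ee_pos|wrist"
python3 -m crank '[-0.001,0,0,0,0,0,-0.001,0,0,0,0,0]'|grep -E "ee_pos|wrist"
python3 -m crank '[-0.001,0,0,0,0,0,-0.001,0,0,0,0,0]'|grep -E "ee_pos|wrist"
```

```text
ee_pos: [0.4728, -0.1627, 0.0138]
wrist_force: [-1.0, -0.5, -2.6]
ee_pos: [0.4729, -0.1625, 0.0138]
wrist_force: [-2.1, -3.9, -1.9]
ee_pos: [0.4729, -0.1624, 0.0138]
wrist_force: [-2.6, -6.6, -2.3]
```

The blade is seated: about 7 N of reaction along the bed. I'll ease off slightly, press it down lightly, and release.

```bash
python3 -m crank '[0.0006,0,0.0006,0,0,0,0.0006,0,0.0012,0,0,0,0.0006,0,0.0012,0,0,0]'|grep -E "ee_pos|wrist"
python3 -m crank '[0,0,0,0,0,0,0,0,0,0,0,0,0,0,0,0,0,0,0,0,0,0,0,0,0,0,0,0,0,0,0,0,0,0,0,0]' 0.5
python3 -m crank '[0,0,-0.04,0,0,0,0,0,-0.1,0,0,0,0,0,-0.17,0,0,0,0,0,-0.24,0,0,0,0,0,-0.24,0,0,0]'
python3 go.py
```

```text
ee_pos: [0.4729, -0.1625, 0.0137]
wrist_force: [-4.1, -3.4, 5.9]
time_s: 14.15
ee_pos: [0.4732, -0.1618, 0.0132]
orientation: [[-0.436, -0.9, -0.002], [-0.9, 0.436, 0.001], [-0.0, 0.002, -1.0]]
wrist_force: [-0.4, 0.5, -0.4]
width: 0.751
gripper_force: 0.0
time_s: 14.57
ee_pos: [0.4767, -0.1636, 0.1392]
orientation: [[-0.436, -0.9, 0.006], [-0.9, 0.436, -0.003], [0.0, -0.007, -1.0]]
wrist_force: [0.7, -0.9, 0.1]
width: 0.748
gripper_force: 0.0
t 14.5667 p [ 476.69559602 -163.57897349  139.16337566] yaw -115.82472858709613 F [ 0.71 -0.86  0.13] w 0.7484164512214376 0.0
```

```bash
python3 go.py 430 90 150 244.2
```

```text
t 14.5667 p [ 476.69559602 -163.57897349  139.16337566] yaw -115.82472858709613 F [ 0.71 -0.86  0.13] w 0.7484164512214376 0.0
[-0.4158  0.3048 -0.0237] [-0.0084 -0.0001 -0.0005]
```

```bash
python3 -m crank '[-0.416,0.305,-0.024,-0.008,0,0,-0.416,0.305,-0.024,-0.008,0,0,-0.416,0.305,-0.024,-0.008,0,0,-0.416,0.305,-0.024,-0.008,0,0,-0.416,0.305,-0.024,-0.008,0,0,-0.416,0.305,-0.024,-0.008,0,0,-0.416,0.305,-0.024,-0.008,0,0,-0.416,0.305,-0.024,-0.008,0,0]'|head -2
python3 - <<'E'
from workcell import eyes
import cv2,numpy as np
from h import *
a=eyes.capture("side"); b=eyes.capture("top"); np.savez("s4.npz",**a); np.savez("t4.npz",**b)
u,v=pix(a,[.475,-.14,.03]).astype(int); print(u,v); A=cv2.resize(a["image"][v-25:v+25,u-38:u+30],None,fx=6,fy=6,interpolation=2)
u,v=pix(b,[.475,-.15,.03]).astype(int); print(u,v); B=cv2.resize(b["image"][v-25:v+25,u-30:u+30],None,fx=6,fy=6,interpolation=2)
cv2.imwrite("pics/p4.png",np.hstack([A,B]))
# red (arm) & black stud near it
h=cv2.cvtColor(b["image"],cv2.COLOR_BGR2HSV); m=((h[...,0]<8)|(h[...,0]>172))&(h[...,1]>120); m[:, :268]=0; m[:,300:]=0; m[:195]=0;m[225:]=0
q=np.argwhere(m)[:,::-1]; print(len(q),q.mean(0),plane(b,*q.mean(0),.041))
E
```

```text
time_s: 15.23
ee_pos: [0.4262, 0.094, 0.1457]
260 194
297 198
32 [279.1875  206.53125] [ 0.44889505 -0.09428638  0.041     ]
```

View pics/p4.png

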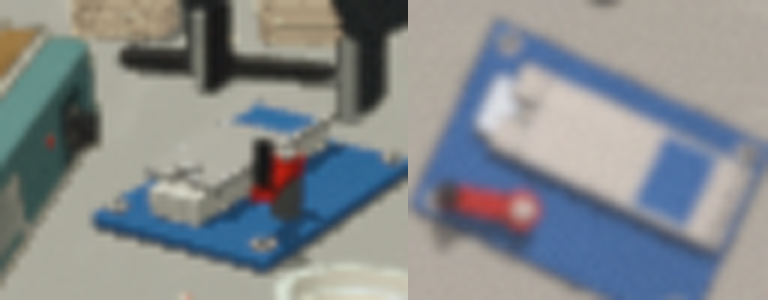

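The blade lies home on the bed with the pin in its notch (crop (515,100)). The stud top is at top ≈(273.2,205.2) and side ≈(265.8,192.7).

```bash
python3 - <<'E'
from h import *
a=np.load("s4.npz");b=np.load("t4.npz")
print(plane(b,273.2,205.2,.06),plane(a,265.8,193,.0665),two(b,(273.2,205.2),a,(265.8,193.5)))
P=np.array([445.9,-113.4])
for d in(78,60,40,20,0,-15,-25.8,-28): print(d,(P+38*np.array([np.cos(np.radians(d)),np.sin(np.radians(d))])).round(1))
g=cv2.cvtColor(b["image"],cv2.COLOR_BGR2GRAY); print(g[198:214,266:280])
E
python3 go.py 453 -76 120 244.2 453 -76 47 244.2
```

```text
[ 0.45179286 -0.0755418   0.06      ] [ 0.44969019 -0.06332188  0.0665    ] (array([ 0.45138429, -0.07557615,  0.059874  ]), np.float64(0.0008356847484259921))
78 [453.8 -76.2]
60 [464.9 -80.5]
40 [475. -89.]
20 [ 481.6 -100.4]
0 [ 483.9 -113.4]
-15 [ 482.6 -123.2]
-25.8 [ 480.1 -129.9]
-28 [ 479.5 -131.2]
[[171 173 169 164 150 125 110 107 107 104 105 105 104  99]
 [171 170 168 159 136 117 107 105 105 104 106 107 108  99]
 [169 167 163 147 124 108 105 106 105 107 104 109 104 103]
 [168 168 157 135 114 105 103 105 104 106 107 104 106 107]
 [168 165 150 124 107 103 101  99  98 102 104 106 106 106]
 [167 162 143 120 109 104  93  85  87  97 105 105 104 104]
 [168 154 132 121 118 105  88  78  79  87 101 105 103 105]
 [164 146 128 125 131 114  85  70  73  82  93 101 105 105]
 [160 138 121 126 134 114  83  69  70  80  93 101 103 101]
 [157 136 118 120 128 116  87  70  71  82  91  95  99 100]
 [162 149 129 115 114 108  88  74  72  76  81  84  89  94]
 [167 162 150 133 121 101  88  76  76  75  75  78  83  85]
 [170 169 164 155 141 116  97  89  82  75  78  75  77  77]
 [172 170 169 163 152 127 111 104  98  91  86  86  83  77]
 [170 169 170 166 157 137 121 113 116 121 121 116 106  93]
 [168 169 169 168 164 147 130 128 139 150 154 151 140 121]]
t 15.3333 p [427.02125967  91.49094538 145.55767227] yaw -115.76765629714808 F [-0.52  0.28 -0.15] w 0.7502106874125243 0.0
[ 0.2791 -0.1928  0.0496] [ 0.0104 -0.0002  0.0007]
[0.    0.    0.146] [0. 0. 0.]
```

```bash
python3 -m crank '[0.279,-0.191,0.0496,0.01,0,0,0.279,-0.191,0.0496,0.01,0,0,0.279,-0.191,0.0496,0.01,0,0,0.279,-0.191,0.0496,0.01,0,0,0.279,-0.191,0.0496,0.01,0,0,0.279,-0.191,0.08,0.01,0,0,0.279,-0.191,0.14,0.01,0,0,0.279,-0.191,0.195,0.01,0,0,0.279,-0.191,0.195,0.01,0,0,0.279,-0.191,0.195,0.01,0,0]'
python3 -m crank '[0,0,0,0,0,0,0,0,0,0,0,0,0,0,0,0,0,0,0,0,0,0,0,0,0,0,0,0,0,0,0,0,0,0,0,0,0,0,0,0,0,0,0,0,0,0,0,0,0,0,0,0,0,0,0,0,0,0,0,0]' -1 20
python3 go.py
```

```text
time_s: 16.17
ee_pos: [0.4499, -0.0761, 0.0466]
orientation: [[-0.438, -0.899, -0.004], [-0.899, 0.438, 0.001], [0.001, 0.004, -1.0]]
wrist_force: [-0.1, 0.5, 0.5]
width: 0.751
gripper_force: 0.0
time_s: 17.0
ee_pos: [0.452, -0.0754, 0.048]
orientation: [[-0.436, -0.9, 0.001], [-0.9, 0.436, -0.0], [-0.0, -0.001, -1.0]]
wrist_force: [-1.0, 0.0, 7.2]
width: 0.117
gripper_force: 20.9
t 17.0 p [451.99510502 -75.37614275  48.01499044] yaw -115.81978374875897 F [-0.98  0.01  7.2 ] w 0.11710717607826567 20.87707132101059
```

The stud is pinched (10 mm opening). I'll compute the arc waypoints in tool axes.

Run:
```python
import numpy as np
a=np.radians(244.2); tx=np.array([np.cos(a),np.sin(a)]); ty=np.array([np.sin(a),-np.cos(a)])
f=lambda d:38*np.array([np.cos(np.radians(d)),np.sin(np.radians(d))])
for st,l in((81,[76,71,66,61,56,51,46,41,36,31,26]),(26,[21,16,11,6,1,-4,-9,-14,-19,-24,-28])):
    print(",".join(f"{(f(d)-f(st))@tx/500:.3f},{(f(d)-f(st))@ty/500:.3f},0,0,0,0" for d in l))
```

```text
-0.002,-0.006,0,0,0,0,-0.003,-0.013,0,0,0,0,-0.003,-0.020,0,0,0,0,-0.003,-0.026,0,0,0,0,-0.002,-0.033,0,0,0,0,-0.001,-0.039,0,0,0,0,0.001,-0.046,0,0,0,0,0.003,-0.052,0,0,0,0,0.006,-0.058,0,0,0,0,0.009,-0.064,0,0,0,0,0.013,-0.069,0,0,0,0
0.004,-0.005,0,0,0,0,0.009,-0.010,0,0,0,0,0.014,-0.014,0,0,0,0,0.020,-0.018,0,0,0,0,0.025,-0.021,0,0,0,0,0.032,-0.024,0,0,0,0,0.038,-0.026,0,0,0,0,0.044,-0.027,0,0,0,0,0.051,-0.028,0,0,0,0,0.057,-0.029,0,0,0,0,0.063,-0.029,0,0,0,0
```

```bash
python3 -m crank '[-0.002,-0.006,0,0,0,0,-0.003,-0.013,0,0,0,0,-0.003,-0.020,0,0,0,0,-0.003,-0.026,0,0,0,0,-0.002,-0.033,0,0,0,0,-0.001,-0.039,0,0,0,0,0.001,-0.046,0,0,0,0,0.003,-0.052,0,0,0,0,0.006,-0.058,0,0,0,0,0.009,-0.064,0,0,0,0,0.013,-0.069,0,0,0,0,0.013,-0.069,0,0,0,0]'
python3 go.py 480.2 -96.6 47 244.2
```

```text
time_s: 18.0
ee_pos: [0.479, -0.0958, 0.0474]
orientation: [[-0.436, -0.9, -0.002], [-0.9, 0.436, 0.001], [-0.0, 0.002, -1.0]]
wrist_force: [-2.4, 0.1, 5.2]
width: 0.112
gripper_force: 21.2
t 18.0 p [479.01928905 -95.77888581  47.37357905] yaw -115.82463346436286 F [-2.43  0.14  5.23] w 0.11151524462930003 21.23810648918152
[ 0.0004 -0.0028  0.0007] [ 0.0025  0.0004 -0.0005]
```

```bash
python3 -m crank '[0.004,-0.005,0,0,0,0,0.009,-0.010,0,0,0,0,0.014,-0.014,0,0,0,0,0.020,-0.018,0,0,0,0,0.025,-0.021,0,0,0,0,0.032,-0.024,0,0,0,0,0.038,-0.026,0,0,0,0,0.044,-0.027,0,0,0,0,0.051,-0.028,0,0,0,0,0.057,-0.029,0,0,0,0,0.063,-0.029,0,0,0,0,0.063,-0.029,0,0,0,0]'
python3 go.py 480.1 -129.9 47 244.2
```

```text
time_s: 19.0
ee_pos: [0.4781, -0.1304, 0.0472]
orientation: [[-0.436, -0.9, -0.002], [-0.9, 0.436, 0.001], [-0.001, 0.002, -1.0]]
wrist_force: [-3.7, 3.3, 4.0]
width: 0.121
gripper_force: 21.3
t 19.0 p [ 478.14044663 -130.43650365   47.18936686] yaw -115.8353297709914 F [-3.69  3.29  4.  ] w 0.12094893638266835 21.290447115898132
[-0.0027 -0.0031  0.0004] [ 0.0025  0.0007 -0.0008]
```

```bash
python3 -m crank '[0,0,0,0,0,0,0,0,0,0,0,0,0,0,0,0,0,0,0,0,0,0,0,0,0,0,0,0,0,0]' 0
python3 -m crank '[0,0,-0.06,0,0,0,0,0,-0.13,0,0,0,0,0,-0.2,0,0,0,-0.38,0.29,-0.22,0,0,0,-0.38,0.29,-0.22,0,0,0,-0.38,0.29,-0.22,0,0,0,-0.38,0.29,-0.22,0,0,0,-0.38,0.29,-0.22,0,0,0,-0.38,0.29,-0.22,0,0,0,-0.38,0.29,-0.22,0,0,0]' |head -2
python3 - <<'E'
from workcell import eyes
import cv2,numpy as np
from h import *
a=eyes.capture("side"); b=eyes.capture("top"); np.savez("t5.npz",**b)
u,v=pix(a,[.475,-.14,.03]).astype(int); A=cv2.resize(a["image"][v-25:v+25,u-38:u+30],None,fx=6,fy=6,interpolation=2)
u,v=pix(b,[.475,-.15,.03]).astype(int); B=cv2.resize(b["image"][v-25:v+25,u-30:u+30],None,fx=6,fy=6,interpolation=2)
cv2.imwrite("pics/p5.png",np.hstack([A,B]))
h=cv2.cvtColor(b["image"],cv2.COLOR_BGR2HSV); m=((h[...,0]<8)|(h[...,0]>172))&(h[...,1]>120); m[:, :268]=0; m[:,305:]=0; m[:180]=0;m[225:]=0
q=np.argwhere(m)[:,::-1]; c=plane(b,*q.mean(0),.041)*1000; print(len(q),c,np.degrees(np.arctan2(c[1]+113.2,c[0]-446)))
E
```

```text
time_s: 19.42
ee_pos: [0.479, -0.1309, 0.0472]
orientation: [[-0.436, -0.9, -0.0], [-0.9, 0.436, 0.0], [0.0, 0.0, -1.0]]
wrist_force: [0.3, -0.6, 1.2]
width: 0.499
gripper_force: 0.0
time_s: 20.25
ee_pos: [0.4297, 0.1078, 0.1577]
24 [ 462.16962793 -120.46845054   41.        ] -24.204515033933102
```

View pics/p5.png

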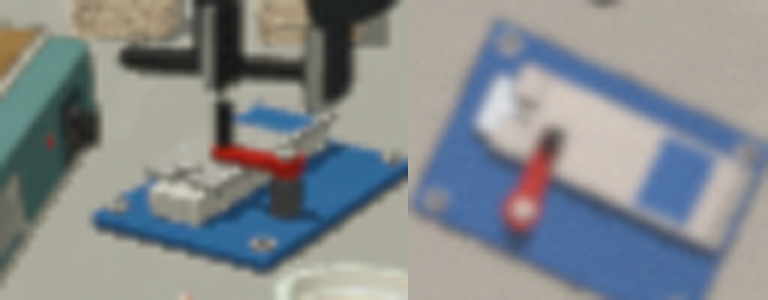

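The clamp lies fully across (arm from (520,210) to the stud at (552,140)), and the blade hasn't moved. I'll let the arm settle and hand in.

```bash
python3 -m crank '[0,0,0,0,0,0,0,0,0,0,0,0,0,0,0,0,0,0]'|head -2; python3 -c "
from workcell import r
print(r.close_job())"
```

```text
time_s: 20.6
ee_pos: [0.4314, 0.1023, 0.1572]
the job is handed in; nothing more can be done
None
```

The blade is seated home on the pin, the red clamp is swung fully across it, the gripper is clear, and the job was handed in at 20.6 s; no verdict came back.

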